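# Pack a sauce cup into the lower tier of the order caddy

### The arm

A 7-joint arm with a two-finger parallel gripper is mounted at the origin on the work surface. World frame = base frame: x ahead of the robot, y to its left, z up, the work surface at z = 0. Lengths are in m, angles in rad, forces in N, time in s.
With the tool pointing down it reaches from about 0.35 to 0.9 m from the base axis. Payload 8.1 kg.
Tool frame: the origin (TCP) lies on the centre line of the jaws, within the pads' length; the fingertips stand arm.tip_extent ahead of it and the grasp point (between the pads) lies 3 mm ahead of it (arm.tip_extent is the distance from the TCP to the fingertips, in m); y points along the fingers, z is the direction in which the jaws open and shut, and the axes are right-handed (so a half turn about y gives the same grasp; the last joint's range is limited). The gripper opens to 92 mm and grips with 3 to 60 N. Pads are 19 mm wide; open, the fingers measure 130 mm over their backs; the gripper's body (75 mm by 190 mm) begins 47 mm behind the grasp point.
Start: joints at [1.172, 0.434, 0.025, 1.573, -0.012, 1.134, -0.075], TCP at [0.182, -0.598, 0.249] pointing down, gripper open.
Joint ranges: [-2.62, 2.62], [-0.44, 2.09], [-1.27, 1.32], [0.08, 2.57], [-1.32, 4.46], [0.12, 2], [-2.74, 2.74]. Speed limits (rad/s): [2.22, 2.22, 3.01, 3.01, 3.14, 3.14, 3.14].

### API

Orientations are given as a rotation vector (axis times angle).
In Python, from cell import observe, get_image, sign_off, boxes_of, place_of, arm gives the robot as it stands.
- The arm moves only by the tool arm_command, never from a script. Its argument "plan" is a list of rows, each a list of 2 entries, a list of its own where there are three numbers: the shift along the tool's x, y, z in m, then the turn, a rotation vector about the tool's x, y, z in degrees. In form: [[[tx, ty, tz], [ax, ay, az]], ...]. A call has 1 to 5 rows; each row is the pose to reach, as a shift and turn from the pose commanded when the call began, along the tool's axes at that moment; what a row does not reach only later rows make up. A row lasts 1/10 s, in which the tool goes at most 50 mm and 8.59 degrees, less where a joint would pass 70% of its speed; a pose out of reach is approached as far as the arm can. A call with a gripper value outside its range is refused whole. "fingers" is the closure, from -1 (fully open) to 1 (shut), set as the call begins (left out, the last holds). The fingers move at their own pace and stop on an object; "squeeze" is the grip in N (left out, the last holds). Time passes only in rows, so rows that repeat a pose let the fingers close. It gives the time, the measured TCP pose, the force and the opening at its end, in the units of the state.
- observe(): the state, without advancing time (a new reading comes with each control period).
- get_image(name): name is "scene" or "top"; returns a dict with "color" (480x640x3 uint8, red, green, blue), "camera_matrix" (3x3 intrinsics, pixels), "distortion" ([k1, k2, p1, p2, k3] as OpenCV has them; the pictures are not rectified), "world_to_cam" (4x4, takes a point from world to camera coordinates). Camera axes: x right, y up, looking along -z (the intrinsics and any distortion apply to the point x, -y, -z); pixel columns grow to the right and rows downward; lengths in m; the calibration is good to about 2 mm. A picture is of the moment at which its call begins. There is no depth.
- sign_off(): hands the job in, once; it reports no verdict.
Trained networks look in a picture, given as the dict that the camera call returned (one of the last four; its "shot" number tells which), for a name from the list of things; names that differ only in an ending like _2 or _b are one class to them, and where a whole thing is asked for, a point or a joint stands for the part that bears it (a point fixed in the world has none). Each returns a list of dicts, best first, with "confidence" (0 to 1); they miss things now and then, are a little off and sometimes report something else, mostly with a low value. They report only what shows in the picture. A call takes as long as a camera call. They do not tell look-alikes from the thing itself.
- boxes_of(picture, thing): "point" ([column, row] in pixels, amid what is visible of it).
- place_of(picture, thing): "point" ([column, row] in pixels: a listed point, or the origin of a listed thing).
The state is a dict: "clock": time; "joints": joint angles; "dq": joint speeds; "joint_efforts": joint torques, N m; "position": TCP position; "ee_rot": TCP orientation; "force": force on the tool from outside, world axes, zero at the start; "ft_torque": the same for the moment, N m; "width": opening from 0.0 (shut) to 1.0 (fully open).
Only numpy, scipy, OpenCV 4.12 (cv2) and the standard library are available. Lean on these libraries where they do the work, as an engineer would, in place of code of your own. Each camera call takes 0.05 s, during which the arm holds its last target.

### The job

Swing the wooden flap of the caddy up by its knob until it stands open. Then pull the top steel cup straight up off the stack, keeping it upright and leaving the cup beneath seated in its place, and set it down gently, upright and centred, on the round cork mat in the caddy's lower tier. Leave the flap standing open and do not disturb the tin in the caddy.

Things in the scene. Friction and masses are not known exactly. Their poses are not given: they have to be found in the camera images.
- cup_top_center (a point): Centre (half-way up, 25 mm above its underside) of the top cup of the stack: round brushed steel, 50 mm tall, 130 g. Its foot (lower 20 mm) is 52 mm in diameter, sunk in the cup beneath; the straight band above (small groove at its base), 64 mm in diameter and 30 mm tall, rests on that cup's rim. Grip the band only, from above: fingertips over 30 mm below the rim catch the next cup. z: cup's axis, up.
- cup_low_center (a point): Centre (half-way up) of the identical cup beneath, 30 mm lower. Three sprung rubber pads inside its rim clutch the top cup's foot: pulling it out takes about 4 to 7 N besides its weight, over the first 15 mm; it is clear after 20 mm straight up. It sits likewise in a third, fixed cup that clutches it about 2.5 times as hard; it must stay there.
- stand_top (a point): Middle of the top face of the stack's fixed wooden stand, 110 x 110 x 20 mm; the fixed bottom cup stands on it. The stack's rim is 110 mm above this point.
- caddy: Fixed light-wood caddy 165 (x) x 200 (y) x 82 mm, walls 6 mm (hinge-side wall, +x, 62 mm high). Origin: centre of its underside, z up. Two bays along y, each 153 x 91 mm, floor 6 mm above the origin, wall between 46 mm high, centres at y = +-48.5 mm; one holds the tin, one the cork mat. Beside a cup there is finger room along the caddy's x (44 mm each side), not along y (13 mm).
- flap (a joint): Angle of the caddy's hinged wooden divider flap (150 x 184 x 6 mm, 140 g), which covers both bays 66 mm above the caddy's underside: 0 flat shut (starts shut or slightly raised), 1.57 upright, stops at 1.85 leaning back. Stiff hinge: it stays where it is left.
- flap_knob (a point): Centre of the grip of the steel knob on the flap: a round head 28 mm in diameter and 16 mm thick, its centre 35 mm off the flap's top face, 30 mm from the flap's free edge, half-way along it. Axes turn with the flap: z is the knob's axis, out of the top face; y along the hinge.
- flap_hinge (a point): Middle of the flap's hinge line, which runs along the caddy's y, at the hinge side (+x of the caddy), on the flap's lower face. The knob's grip lies 120 mm from it along the flap's own -x and 41 mm along the flap's own z. When the flap opens, the knob swings up and towards the caddy's +x.
- mat_top (a point): Centre of the top face of the fixed cork mat, 80 mm in diameter and 3 mm thick, on the floor of the free bay (left or right varies). The cup belongs here; standing on it, the cup's centre is 25 mm above this point.
- tin_center (a point): Centre (half-way up) of the lidded metal tin, 57 mm in diameter and 47 mm tall, in the other bay; leave it alone.
- mat: The same fixed cork mat; origin at the centre of its underside, 3 mm below its top.
- cup_top: The same top cup; origin at the centre of its underside.
Things that resemble listed ones, but are neither listed nor needed, are in the scene too. What is shaped like the cup_top but yellow is not meant.

How it is judged:
On the way, in this order (a step that is already met when the one before it is completed fails the run):
1. the flap stands open (beyond 1.3 rad) (value of joint flap above 1.3 rad), for 0.2 s.
2. the top cup is off the stack, held upright by the fingers, clear above the cup beneath, which is still seated (z of cup_top_center in the frame of cup_low_center above 0.055 m and contact force between the fingers and cup_top above 0.5 N and angle between cup_top_center's own z axis and vertical below 0.3 rad and distance of cup_low_center from where it was at the start of the episode below 0.008 m), for 0.1 s.
3. the cup, still touched by the fingers, is down on the mat (within 8 mm of resting height, within 20 mm of its centre) (horizontal distance between cup_top_center and mat_top below 0.02 m and z of cup_top_center in the frame of mat_top below 0.033 m and contact force between the fingers and cup_top above 0.2 N).
At the end, for the whole second after the job is handed in: The cup stands upright (0.1 rad) and at rest on the cork mat, within 15 mm of its centre and 4 mm of resting height; the flap is open beyond 1.3 rad; the second cup is still seated (moved under 8 mm, tilt under 0.1 rad); the tin moved under 20 mm (horizontal distance between cup_top_center and mat_top below 0.015 m and z of cup_top_center in the frame of mat_top between 0.021 and 0.029 m and angle between each of cup_top_center, cup_low_center's own z axis and vertical below 0.1 rad and linear speed of cup_top below 0.02 m/s and value of joint flap above 1.3 rad and distance of cup_low_center from where it was at the start of the episode below 0.008 m and distance of tin_center from where it was at the start of the episode below 0.02 m); the robot touches nothing.
It fails at once if the top cup is tipped by more than 0.6 rad (angle between cup_top_center's own z axis and vertical above 0.6 rad).
It fails at once if the cup beneath is pulled out of its seat (moved more than 15 mm) (distance of cup_low_center from where it was at the start of the episode above 0.015 m).
It fails at once if the cup is set down hard (more than 80 N on the mat) (contact force between cup_top and mat above 80 N).
It fails at once if the tin is moved more than 30 mm (distance of tin_center from where it was at the start of the episode above 0.03 m).
It also fails if it takes over 61 s, if anything falls off the work surface, if the arm or the gripper's body presses on something with over 40 N, if the wrist force passes 120 N, or if a joint passes its speed limit or range.

## Working session

There is one attempt and no reset: what is moved stays moved. The work goes in short steps, Python scripts to look and compute and a tool call to move; the robot and the scene stay as the last step left them, time stands still between calls to the robot, and variables do not carry over. Pictures are saved under pics/ and viewed, and the job is handed in when it is done.

Besides the shell and the picture viewer there is one more tool, called after "Request:" as a command line: name --argument value ..., lists and objects as JSON in quotes. arm_command: Moves the arm, as the interface text tells. Its arguments: {"type":"object","properties":{"plan":{"type":"array","items":{"type":"array"}},"fingers":{"type":"number"},"squeeze":{"type":"number"}},"required":["plan"]}

```bash
ls; mkdir -p pics; python3 - <<'E'
from cell import *
import cv2
print(observe()); print(arm, getattr(arm,'tip_extent',None))
for n in ("scene","top"):
    p=get_image(n); cv2.imwrite(f"pics/{n}0.png",p["color"][:,:,::-1])
    print(n,p["camera_matrix"],p["distortion"],p["world_to_cam"])
    for t in ["cup_top_center","cup_low_center","stand_top","caddy","flap","flap_knob","flap_hinge","mat_top","tin_center","cup_top"]:
        for f in (place_of,boxes_of):
            try: print(t,f.__name__,[(d["point"],round(d["confidence"],2)) for d in f(p,t)])
            except Exception as e: print(t,f.__name__,e)
E
```

```text
pics
{'clock': 0.0, 'joints': array([ 1.17237893,  0.43523737,  0.0249635 ,  1.5741096 , -0.01158938,
        1.13398311, -0.07511628]), 'dq': array([ 0.00036983,  0.00099619,  0.00196679, -0.00038804, -0.00019691,
        0.00028178,  0.00024679]), 'joint_efforts': array([ 1.52522152e-03, -6.67848802e+01,  9.85013992e-01, -3.14457893e+01,
       -6.07696990e-02,  4.30173066e-02,  2.08564888e-04]), 'position': array([ 0.18201098, -0.5974087 ,  0.24793106]), 'ee_rot': array([-0.30764125,  2.06420383, -2.0609798 ]), 'force': array([-0.47893363, -0.12360804,  0.11662712]), 'ft_torque': array([ 0.03595922, -0.01257489, -0.00769469]), 'width': 1.0020724574026094}
<Robot object at 0x7fba3e603a10> 0.022
scene [[492.58069678   0.         326.54601161]
 [  0.         492.58069678 231.91233099]
 [  0.           0.           1.        ]] [-0.06575275  0.          0.          0.          0.        ] [[-0.39744967  0.91740553 -0.02002114  0.1225533 ]
 [-0.51693799 -0.2058207   0.83091092  0.2048916 ]
 [ 0.75816151  0.34059495  0.55604514 -1.32097219]
 [ 0.          0.          0.          1.
[... 1900 characters left out ...]

stand_top call [([235.7, 217.4], 0.56)]
caddy call [([420.9, 202.6], 0.84)]
caddy call [([426.5, 198.2], 0.6)]
flap call it knows: caddy, cup_low_center, cup_top, cup_top_center, flap_hinge, flap_knob, mat, mat_top, stand_top, tin_center
flap call [([429.7, 193.0], 0.67)]
flap_knob call [([433.2, 208.3], 0.68)]
flap_knob call []
flap_hinge call [([437.1, 154.7], 0.9)]
flap_hinge call [([431.4, 194.3], 0.82)]
mat_top call []
mat_top call []
tin_center call []
tin_center call [([430.5, 194.3], 0.34)]
cup_top call [([149.0, 197.6], 0.82), ([211.3, 201.5], 0.77), ([304.1, 197.9], 0.72), ([224.0, 296.5], 0.56)]
cup_top call [([208.0, 194.1], 0.74), ([304.3, 195.2], 0.67), ([219.0, 298.2], 0.57)]
```

View pics/scene0.png

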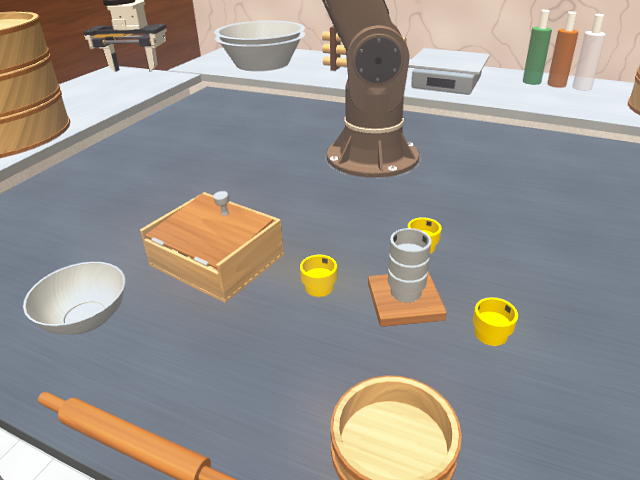

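View pics/top0.png

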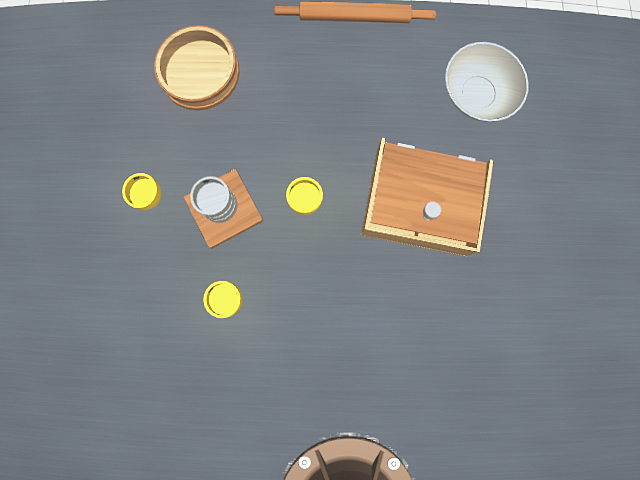

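The steel stack is at scene (409,262) and top (210,198). The caddy is at scene (212,243) and top (428,197), with its hinge on the far side. The yellow cups, top (143,192), (304,195), (222,300), are decoys. The knob is at scene (222,198) and top (433,209). I'll enlarge both.

```bash
python3 - <<'E'
import cv2
s=cv2.imread("pics/scene0.png"); t=cv2.imread("pics/top0.png")
cv2.imwrite("pics/c1.png",cv2.resize(s[180:300,130:290],None,fx=5,fy=5,interpolation=2))
cv2.imwrite("pics/c2.png",cv2.resize(t[130:260,355:500],None,fx=4.5,fy=4.5,interpolation=2))
a=cv2.resize(s[220:330,360:450],None,fx=4.4,fy=4.4,interpolation=2); b=cv2.resize(t[160:250,175:265],None,fx=4.4,fy=4.4,interpolation=2)
b=cv2.copyMakeBorder(b,0,a.shape[0]-b.shape[0],0,0,0)
cv2.imwrite("pics/c3.png",cv2.hconcat([a,b]))
E
```

```text
(no output)
```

View pics/c1.png

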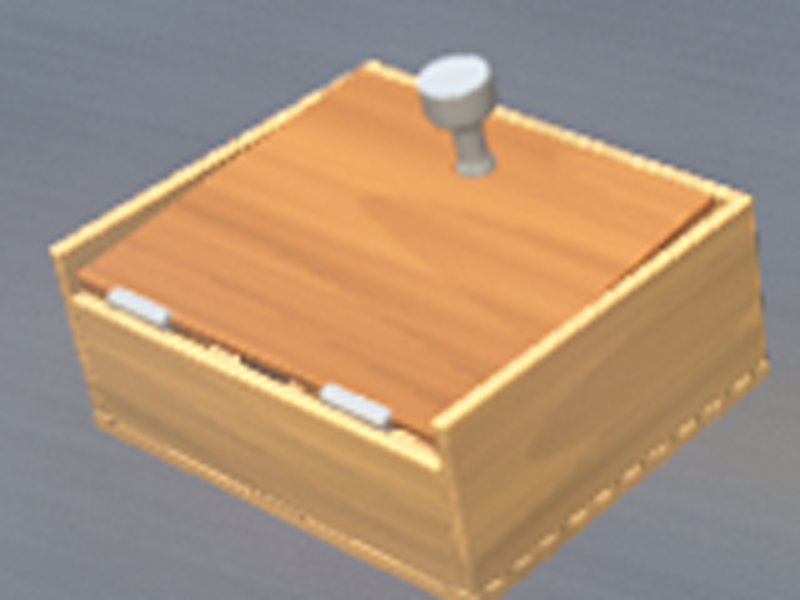

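View pics/c2.png

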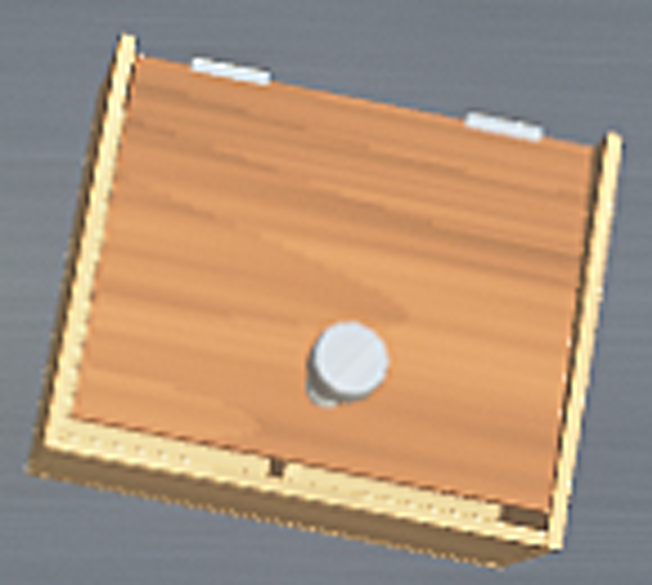

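View pics/c3.png

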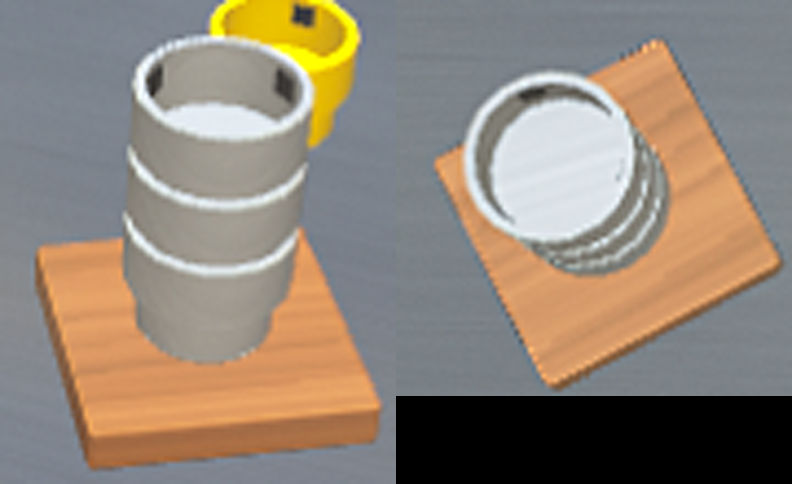

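```bash
cat > h.py <<'E'
import numpy as np, cv2
from scipy.spatial.transform import Rotation as R
from scipy.optimize import least_squares
S=dict(K=np.array([[492.58069678,0,326.54601161],[0,492.58069678,231.91233099],[0,0,1]]),d=np.array([-0.06575275,0,0,0,0]),
T=np.array([[-0.39744967,0.91740553,-0.02002114,0.1225533],[-0.51693799,-0.2058207,0.83091092,0.2048916],[0.75816151,0.34059495,0.55604514,-1.32097219],[0,0,0,1]]))
Tp=dict(K=np.array([[507.08844077,0,315.95579647],[0,507.08844077,231.74219458],[0,0,1]]),d=np.array([-0.1329451,0,0,0,0]),
T=np.array([[0.02285906,-0.99973043,-0.0040659,0.05715929],[0.99057593,0.02210001,0.13516998,-0.48795956],[-0.13504369,-0.00711745,0.99081408,-0.87039569],[0,0,0,1]]))
def proj(c,P):
    P=np.atleast_2d(P); M=np.diag([1.,-1,-1])@c['T'][:3]
    return cv2.projectPoints(P.astype(float),cv2.Rodrigues(M[:,:3])[0],M[:,3],c['K'],c['d'])[0][:,0]
def ray(c,uv):
    M=np.diag([1.,-1,-1])@c['T'][:3]
    p=cv2.undistortPoints(np.array([[uv]],float),c['K'],c['d'])[0,0]
    return -M[:,:3].T@M[:,3], M[:,:3].T@np.array([p[0],p[1],1])
def atz(c,uv,z):
    o,d=ray(c,uv); return o+d*(z-o[2])/d[2]
def tri(us,ut):
    r=least_squares(lambda X:np.r_[proj(S,X)[0]-us,proj(Tp,X)[0]-ut],[.5,0,.1]); return r.x,r.fun
def rz(a): return R.from_euler('z',a).as_matrix()
E
cat > f.py <<'E'
from h import *
cs=lambda p:np.array(p)/5+[130,180]
ct=lambda p:np.array(p)/4.5+[355,130]
L=np.array([[.0825,.1,.082],[.0825,-.1,.082],[-.0825,-.1,.082],[-.0825,.1,.082]])
t=ct([(122,36),(622,135),(560,548),(45,440)]); s=cs([(438,422),(50,250),(370,62),(752,200)])
P=lambda q:L@rz(q[2]).T+[q[0],q[1],0]
for nm,w in (("both",(1,1)),("scene",(1,0)),("top",(0,1))):
    r=least_squares(lambda q:np.r_[w[0]*(proj(S,P(q))-s).ravel(),w[1]*(proj(Tp,P(q))-t).ravel()],[.6,-.2,-.2])
    print("caddy",nm,r.x.round(4),r.fun.round(1))
    if nm=="both": q=r.x
# flap angle via knob head centre
ks=cs((456,96)); kt=ct((350,360)); X,e=tri(ks,kt); print("knob tri",X.round(4),e.round(1), "local",(rz(q[2]).T@(X-[q[0],q[1],0])).round(4))
st=np.array([(259,42),(382,262),(157,385),(41,160)])/4.4+[175,160]
ss=np.array([(90,437),(38,255),(300,235),(380,405)])/4.4+[360,220]
A=np.array([atz(Tp,u,.02) for u in st]);B=np.array([atz(S,u,.02) for u in ss]); print(A.round(3),A.mean(0).round(4));print(B[[0,1,3]].round(3), ((B[1]+B[3])/2).round(4))
print("rim",atz(S,np.array((223,88))/4.4+[360,220],.13).round(4),atz(Tp,np.array((154,156))/4.4+[175,160],.13).round(4))
print(tri(np.array((223,88))/4.4+[360,220],np.array((154,156))/4.4+[175,160]))
E
python3 f.py; python3 -c "
from h import *
print(R.from_rotvec([-0.30764125,  2.06420383, -2.0609798 ]).as_matrix().round(3))"
```

```text
caddy both [ 0.5504 -0.1267 -0.1795] [ 0.2  0.6 -1.1 -0.9 -0.2 -1.   0.1 -1.1 -0.3 -1.3  0.1 -0.1 -0.1  0.2
 -0.7  0.8]
caddy scene [ 0.5513 -0.1256 -0.1819] [ 0.3  1.2 -0.9 -0.6  0.2 -0.7  0.4 -0.6 -0.  -0.  -0.  -0.  -0.  -0.
 -0.   0. ]
caddy top [ 0.5503 -0.1271 -0.1781] [ 0.   0.  -0.  -0.  -0.  -0.  -0.  -0.  -0.1 -1.2  0.3 -0.1  0.2  0.2
 -0.4  1. ]
knob tri [ 0.5148 -0.1217  0.1166] [-0.7 -0.1 -0.6  0.3] local [-0.0359 -0.0015  0.1166]
[[0.601 0.223 0.02 ]
 [0.509 0.167 0.02 ]
 [0.455 0.258 0.02 ]
 [0.549 0.313 0.02 ]] [0.5284 0.2403 0.02  ]
[[0.607 0.222 0.02 ]
 [0.516 0.171 0.02 ]
 [0.551 0.315 0.02 ]] [0.5338 0.2428 0.02  ]
rim [0.5331 0.2423 0.13  ] [0.5287 0.2401 0.13  ]
(array([0.52922139, 0.24114068, 0.12717037]), array([-0.22543885,  0.02022208, -0.22770505,  0.06263504]))
[[-0.957 -0.001  0.291]
 [-0.291  0.001 -0.957]
 [ 0.    -1.    -0.002]]
```

```bash
python3 - <<'E'
from h import *
s=cv2.imread("pics/scene0.png")
cv2.imwrite("pics/c4.png",cv2.resize(s[0:80,70:180],None,fx=7,fy=7,interpolation=2))
Rm=R.from_rotvec([-0.30764125,2.06420383,-2.0609798]).as_matrix(); p=np.array([.182,-.5974,.2479])
for l in [(0,0,0),(0,.022,0),(0,.022,.046),(0,.022,-.046),(0,-.044,.095),(0,-.044,-.095),(.037,-.044,.095),(-.037,-.044,.095)]:
    print(l,((proj(S,p+Rm@np.array(l))[0]-[70,0])*7).round(0))
E
```

```text
(0, 0, 0) [433. 432.]
(0, 0.022, 0) [447. 491.]
(0, 0.022, 0.046) [332. 492.]
(0, 0.022, -0.046) [562. 490.]
(0, -0.044, 0.095) [167. 315.]
(0, -0.044, -0.095) [653. 306.]
(0.037, -0.044, 0.095) [217. 291.]
(-0.037, -0.044, 0.095) [115. 340.]
```

View pics/c4.png

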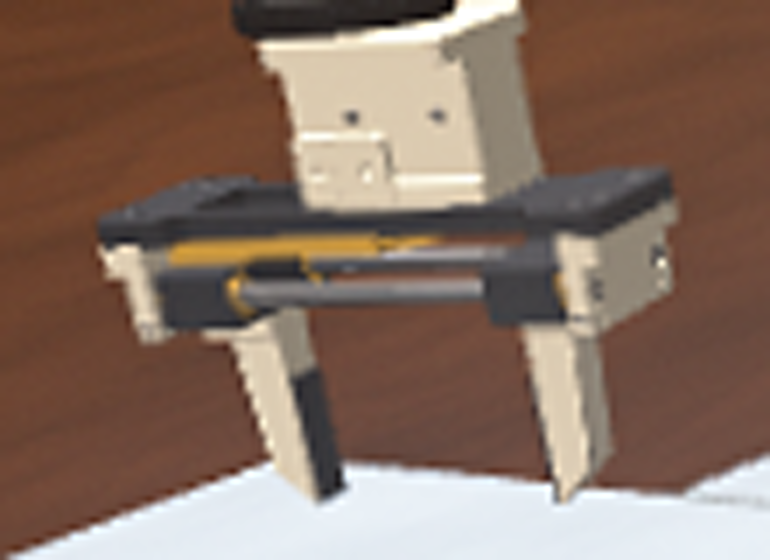

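```bash
cat >> h.py <<'E'
Q=np.array([.5505,-.1267,-.180])
def loc(X): return rz(Q[2]).T@(np.asarray(X)-[Q[0],Q[1],0])
def wor(X): return rz(Q[2])@np.asarray(X)+[Q[0],Q[1],0]
def knob(a,hx): return np.array([hx-.12*np.cos(a)+.041*np.sin(a),0,.066+.041*np.cos(a)+.12*np.sin(a)])
E
python3 - <<'E'
from h import *
cs=lambda p:np.array(p)/5+[130,180]
ct=lambda p:np.array(p)/4.5+[355,130]
for n,u in dict(hingeedgeL=(140,58),hingeedgeR=(597,147),freeL=(75,417),freeR=(548,507),silL=(230,70),silR=(505,125)).items(): print(n,loc(atz(Tp,ct(u),.072)).round(4))
for n,u in dict(hingenear=(437,436),hingefar=(80,275),silN=(355,405),silF=(138,306),freeR=(714,200),freeL=(362,68)).items(): print(n,loc(atz(S,cs(u),.072)).round(4))
# top-face centre of knob head
def top(a,hx): 
    k=knob(a,hx)+.008*np.array([np.sin(a),0,np.cos(a)]); return k
r=least_squares(lambda v:np.r_[proj(S,wor(top(v[0],v[1])+[0,v[2],0]))[0]-cs((455,75)),proj(Tp,wor(top(v[0],v[1])+[0,v[2],0]))[0]-ct((350,360))],[.05,.079,0]); print(r.x,r.fun)
E
```

```text
hingeedgeL [0.0762 0.09   0.072 ]
hingeedgeR [ 0.0788 -0.0935  0.072 ]
freeL [-0.0684  0.0888  0.072 ]
freeR [-0.0659 -0.096   0.072 ]
silL [0.0788 0.0545 0.072 ]
silR [ 0.0797 -0.0559  0.072 ]
hingenear [0.0783 0.0931 0.072 ]
hingefar [ 0.0795 -0.0869  0.072 ]
silN [0.0809 0.0575 0.072 ]
silF [ 0.0813 -0.0525  0.072 ]
freeR [-0.084   0.0794  0.072 ]
freeL [-0.0864 -0.1104  0.072 ]
[ 0.08424088  0.07805136 -0.00051373] [-0.24655459 -0.04210936 -0.19371439  0.10791617]
```

```bash
cat >> h.py <<'E'
HX=.078
def Rt(jaw): # tool down, jaw dir at world angle jaw (rad)
    z=np.array([np.cos(jaw),np.sin(jaw),0]); y=np.array([0,0,-1.]); x=np.cross(y,z); return np.c_[x,y,z]
def go(st,p,Rw,n=None):
    Rm=R.from_rotvec(st['ee_rot']).as_matrix(); d=Rm.T@(np.asarray(p)-st['position']); w=np.degrees(R.from_matrix(Rm.T@Rw).as_rotvec())
    k=max(np.linalg.norm(d)/.05,np.linalg.norm(w)/8.59); print("shift",d.round(4),"turn",w.round(2),"rows>=",round(k,2)); return d,w
JY=np.radians(-90)+Q[2]; JX=Q[2]
E
python3 - <<'E'
from h import *
from cell import observe
k=wor(knob(.084,HX)); print(k)
st=observe(); go(st,k+[0,0,.12],Rt(JY)); print(Rt(JY))
E
```

```text
[ 0.51297921 -0.11987236  0.11692359]
shift [-0.4558  0.0118 -0.3609] turn [-0.   27.25  0.  ] rows>= 11.63
[[-0.98384369  0.         -0.17902957]
 [ 0.17902957  0.         -0.98384369]
 [ 0.         -1.          0.        ]]
```

Request:
arm_command --plan '[[[-0.038,0,-0.03],[0,0,0]],[[-0.076,0,-0.06],[0,0,0]],[[-0.114,0,-0.09],[0,0,0]],[[-0.152,0,-0.12],[0,0,0]],[[-0.19,0,-0.15],[0,0,0]]]' --fingers -1 --squeeze 25

```text
clock: 2.5
position: [0.321, -0.3974, 0.249]
ee_rot: [-0.307, 2.062, -2.063]
force: [2.1, -0.5, 1.1]
width: 1.0
```

Request:
arm_command --plan '[[[-0.038,0,-0.03],[0,0,0]],[[-0.076,0,-0.06],[0,0,0]],[[-0.114,0,-0.09],[0,0,0]],[[-0.152,0,-0.12],[0,0,0]],[[-0.19,0,-0.15],[0,0,0]]]'

```text
clock: 3.0
position: [0.4591, -0.1985, 0.2491]
ee_rot: [-0.306, 2.062, -2.063]
force: [1.4, -0.6, -0.6]
width: 0.999
```

```bash
python3 - <<'E'
from h import *
from cell import *
k=wor(knob(.084,HX))
st=observe(); print(st['clock'],st['position'],st['joints'].round(2)); go(st,k+[0,0,.10],Rt(JY))
E
```

```text
3.0 [ 0.45911253 -0.19848516  0.24907514] [ 0.48  0.25 -0.21  1.86  0.06  1.04 -1.04]
shift [-0.0744  0.0322 -0.0595] turn [-0.03 27.24 -0.04] rows>= 3.17
```

Request:
arm_command --plan '[[[-0.02,0.006,-0.015],[0,7,0]],[[-0.038,0.012,-0.03],[0,14,0]],[[-0.056,0.022,-0.045],[0,21,0]],[[-0.074,0.032,-0.06],[0,27.2,0]],[[-0.074,0.032,-0.06],[0,27.2,0]]]'

```text
clock: 3.5
position: [0.5125, -0.1177, 0.2157]
ee_rot: [-0.188, -2.13, 2.126]
force: [-0.1, 0.7, 0.6]
width: 1.002
```

```bash
python3 - <<'E'
from h import *
from cell import *
k=wor(knob(.084,HX))
st=observe(); print(st['clock'],st['position'],st['joints'].round(2)); go(st,k+[0,0,.0],Rt(JY))
for n in ("top","scene"):
    p=get_image(n); cv2.imwrite(f"pics/{n}1.png",p["color"][:,:,::-1])
a=cv2.imread("pics/top1.png")[120:270,350:510];b=cv2.imread("pics/scene1.png")[150:300,130:290]
cv2.imwrite("pics/c5.png",cv2.resize(cv2.hconcat([a,b]),None,fx=2.4,fy=2.4))
E
```

```text
3.5 [ 0.51250776 -0.11765114  0.21565731] [ 0.26  0.32 -0.17  1.85  0.06  0.98 -1.69]
shift [-0.001   0.0987  0.0023] turn [0.09 0.13 0.07] rows>= 1.98
```

View pics/c5.png

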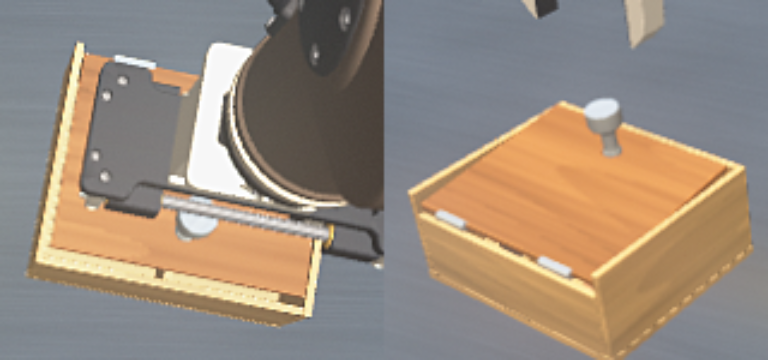

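Request:
arm_command --plan '[[[0,0.03,0.002],[0,0,0]],[[-0.001,0.06,0.002],[0,0,0]],[[-0.001,0.085,0.002],[0,0,0]],[[-0.001,0.097,0.002],[0,0,0]],[[-0.001,0.097,0.002],[0,0,0]]]'

```text
clock: 4.1
position: [0.5111, -0.1242, 0.1188]
ee_rot: [-0.189, -2.126, 2.127]
force: [0.3, 0.1, 0.3]
width: 0.998
```

Request:
arm_command --plan '[[[0,0,0],[0,0,0]],[[0,0,0],[0,0,0]],[[0,0,0],[0,0,0]],[[0,0,0],[0,0,0]],[[0,0,0],[0,0,0]]]' --fingers 1 --squeeze 25

```text
clock: 4.6
position: [0.5124, -0.1234, 0.1201]
ee_rot: [-0.192, -2.128, 2.128]
force: [0.1, -0.6, -0.1]
width: 0.614
```

```bash
python3 - <<'E'
from h import *
from cell import *
k=wor(knob(.084,HX))
st=observe(); print(st['clock'],st['position'],st['width'],st['force'])
for n in ("scene",):
    p=get_image(n); cv2.imwrite(f"pics/{n}2.png",p["color"][:,:,::-1])
b=cv2.imread("pics/scene2.png")[130:300,130:290]
cv2.imwrite("pics/c6.png",cv2.resize(b,None,fx=3,fy=3))
E
```

```text
4.6 [ 0.51239522 -0.12337219  0.12014644] 0.6136026861651191 [ 0.10426162 -0.56568561 -0.14488598]
```

View pics/c6.png

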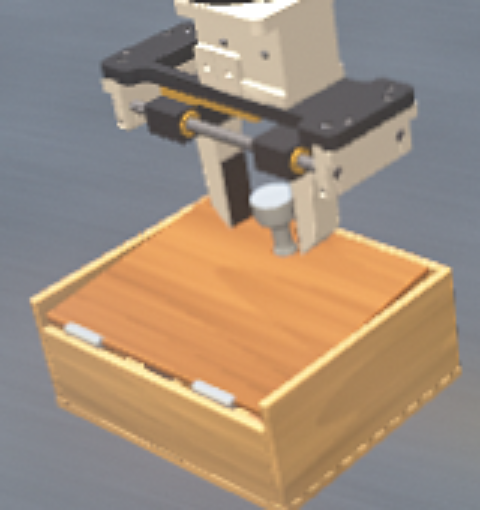

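Request:
arm_command --plan '[[[0,0,0],[0,0,0]],[[0,0,0],[0,0,0]],[[0,0,0],[0,0,0]],[[0,0,0],[0,0,0]],[[0,0,0],[0,0,0]]]'

```text
clock: 5.15
position: [0.5125, -0.1211, 0.1197]
ee_rot: [-0.189, -2.131, 2.126]
force: [0.5, 6.9, -0.8]
width: 0.293
```

Request:
arm_command --plan '[[[0,0,0],[0,0,0]],[[0,0,0],[0,0,0]],[[0,0,0],[0,0,0]]]'

```text
clock: 5.45
position: [0.5126, -0.1211, 0.1197]
ee_rot: [-0.189, -2.131, 2.127]
force: [1.1, 6.2, 0.2]
width: 0.292
```

```bash
python3 - <<'E'
from h import *
from cell import *
st=observe(); print(st['clock'],st['position'],st['width'],st['force'],st['ft_torque'])
p0=st['position'];Rm=R.from_rotvec(st['ee_rot']).as_matrix()
print(loc(p0))
# arc
for a in np.arange(.084,1.86,.16):
    print(round(a,2),(Rt(JY).T@(wor(knob(a,HX))-wor(knob(.084,HX)))).round(4))
E
```

```text
5.45 [ 0.51255656 -0.12114043  0.11966519] 0.29172966143221424 [1.14461428 6.18128897 0.16576388] [ 1.43743832 -0.14528924 -0.07057784]
[-0.03832574 -0.00132325  0.11966519]
0.08 [0. 0. 0.]
0.24 [-0.0096 -0.0179  0.    ]
0.4 [-0.0219 -0.0339 -0.    ]
0.56 [-0.0366 -0.0479  0.    ]
0.72 [-0.0534 -0.0593  0.    ]
0.88 [-0.0718 -0.0679  0.    ]
1.04 [-0.0912 -0.0734  0.    ]
1.2 [-0.1114 -0.0758  0.    ]
1.36 [-0.1316 -0.0749  0.    ]
1.52 [-0.1515 -0.0709  0.    ]
1.68 [-0.1704 -0.0637  0.    ]
1.84 [-0.188  -0.0536  0.    ]
```

Request:
arm_command --plan '[[[-0.0045,-0.009,0],[0,0,0]],[[-0.0096,-0.018,0],[0,0,0]],[[-0.0155,-0.026,0],[0,0,0]],[[-0.022,-0.034,0],[0,0,0]],[[-0.029,-0.041,0],[0,0,0]]]'

```text
clock: 5.95
position: [0.5414, -0.1262, 0.1605]
ee_rot: [-0.189, -2.131, 2.126]
force: [5.2, 4.8, -8.3]
width: 0.292
```

```bash
python3 - <<'E'
from h import *
from cell import *
st=observe(); print(st['clock'],loc(st['position']),st['width'],st['force'],st['ft_torque'])
for n in ("scene",):
    p=get_image(n); cv2.imwrite(f"pics/{n}3.png",p["color"][:,:,::-1])
b=cv2.imread("pics/scene3.png")[110:300,130:290]
cv2.imwrite("pics/c7.png",cv2.resize(b,None,fx=3,fy=3))
E
```

```text
5.95 [-0.00901015 -0.00117503  0.16053903] 0.2916234920303423 [ 5.20567515  4.81270441 -8.33307651] [ 1.29154183 -0.94334616 -0.0545398 ]
```

View pics/c7.png

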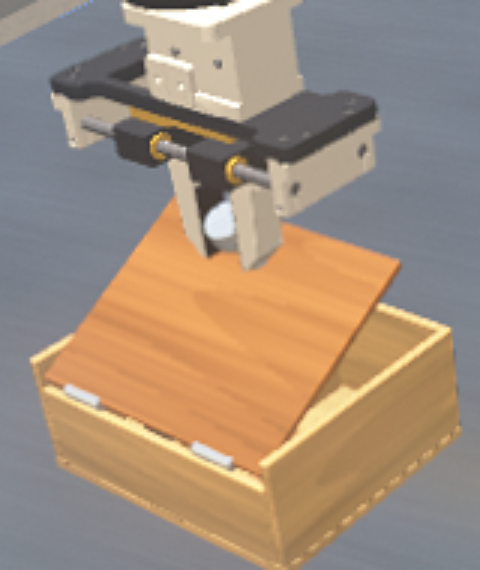

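Request:
arm_command --plan '[[[-0.0076,-0.007,0],[0,0,0]],[[-0.016,-0.0128,0],[0,0,0]],[[-0.0244,-0.0183,0],[0,0,0]],[[-0.0335,-0.0228,0],[0,0,0]],[[-0.0428,-0.0269,0],[0,0,0]]]'

```text
clock: 6.5
position: [0.5825, -0.1335, 0.1865]
ee_rot: [-0.186, -2.131, 2.125]
force: [2.2, 6.6, -10.5]
width: 0.292
```

Request:
arm_command --plan '[[[-0.0095,-0.003,0],[0,0,0]],[[-0.0194,-0.0055,0],[0,0,0]],[[-0.0295,-0.007,0],[0,0,0]],[[-0.0396,-0.0079,0],[0,0,0]],[[-0.0497,-0.008,0],[0,0,0]]]'

```text
clock: 7.0
position: [0.6312, -0.1422, 0.1945]
ee_rot: [-0.185, -2.131, 2.124]
force: [-1.6, 7.8, -4.9]
width: 0.289
```

```bash
python3 - <<'E'
from h import *
from cell import *
st=observe(); print(st['clock'],loc(st['position']),st['width'],st['force'],st['ft_torque'])
for n in ("scene",):
    p=get_image(n); cv2.imwrite(f"pics/{n}4.png",p["color"][:,:,::-1])
b=cv2.imread("pics/scene4.png")[70:300,110:290]
cv2.imwrite("pics/c8.png",cv2.resize(b,None,fx=2.6,fy=2.6))
E
```

```text
7.0 [ 0.08214552 -0.00081848  0.1944555 ] 0.2889466993449308 [-1.55065355  7.82372675 -4.88350074] [ 1.37943658  0.48375465 -0.03642873]
```

View pics/c8.png

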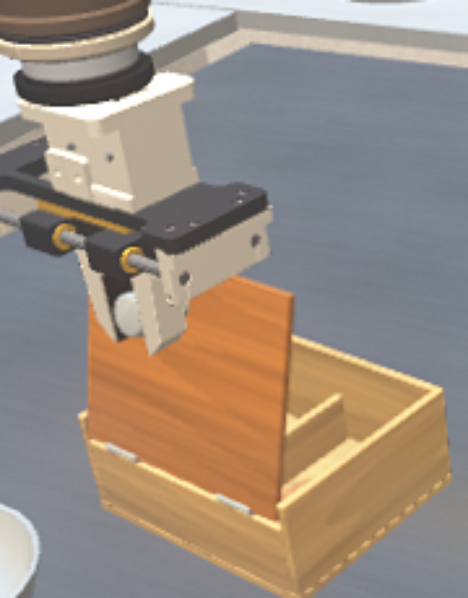

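Request:
arm_command --plan '[[[-0.01,0.001,0],[0,0,0]],[[-0.02,0.0027,0],[0,0,0]],[[-0.03,0.005,0],[0,0,0]],[[-0.0395,0.008,0],[0,0,0]],[[-0.049,0.012,0],[0,0,0]]]'

```text
clock: 7.55
position: [0.6795, -0.1508, 0.1825]
ee_rot: [-0.185, -2.131, 2.124]
force: [-3.0, 6.2, -1.5]
width: 0.293
```

Request:
arm_command --plan '[[[-0.006,0.003,0],[0,0,0]],[[-0.012,0.0065,0],[0,0,0]],[[-0.012,0.0065,0],[0,0,0]]]'

```text
clock: 7.85
position: [0.6919, -0.153, 0.1757]
ee_rot: [-0.186, -2.131, 2.125]
force: [-0.6, 5.9, -2.2]
width: 0.29
```

```bash
python3 - <<'E'
from h import *
from cell import *
st=observe(); print(st['clock'],loc(st['position']),st['width'],st['force'],st['ft_torque'])
for n in ("scene",):
    p=get_image(n); cv2.imwrite(f"pics/{n}5.png",p["color"][:,:,::-1])
b=cv2.imread("pics/scene5.png")[70:300,110:290]
cv2.imwrite("pics/c9.png",cv2.resize(b,None,fx=2.6,fy=2.6))
E
```

```text
7.85 [ 0.143811   -0.00055797  0.17569676] 0.2895540394935818 [-0.61206505  5.88157303 -2.24406051] [1.27455011 0.06299952 0.00673729]
```

View pics/c9.png

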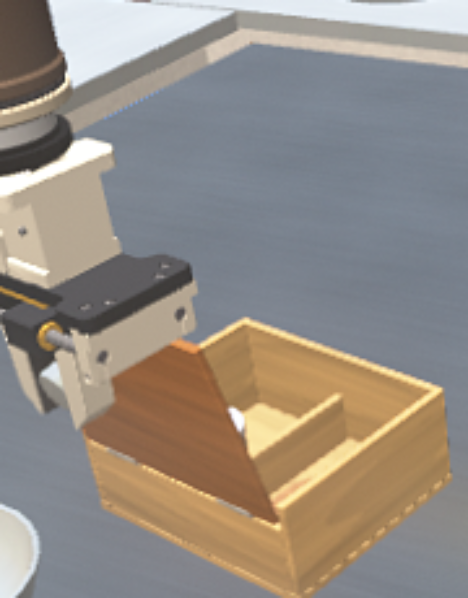

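Request:
arm_command --plan '[[[-0.003,0.002,0],[0,0,0]],[[-0.006,0.004,0],[0,0,0]],[[-0.006,0.004,0],[0,0,0]]]'

```text
clock: 8.2
position: [0.6974, -0.154, 0.172]
ee_rot: [-0.186, -2.131, 2.124]
force: [-0.4, 5.8, -2.1]
width: 0.291
```

Request:
arm_command --plan '[[[0,0,0],[0,0,0]],[[0,0,0],[0,0,0]],[[0,0,0],[0,0,0]],[[0,0,0],[0,0,0]]]' --fingers -0.2

```text
clock: 8.6
position: [0.6977, -0.1575, 0.1732]
ee_rot: [-0.192, -2.127, 2.128]
force: [0.9, -1.0, 1.2]
width: 0.581
```

Request:
arm_command --plan '[[[0,-0.03,0],[0,0,0]],[[0,-0.07,0],[0,0,0]],[[0,-0.115,0],[0,0,0]],[[0,-0.16,0],[0,0,0]],[[0,-0.18,0],[0,0,0]]]' --fingers -1

```text
clock: 9.1
position: [0.6987, -0.1573, 0.3587]
ee_rot: [-0.199, -2.13, 2.131]
force: [1.4, 0.6, -0.4]
width: 0.973
```

```bash
python3 - <<'E'
from h import *
from cell import *
st=observe(); print(st['clock'],st['position'],st['joints'].round(2))
C=np.array([.530,.241,.13])
go(st,[.55,.05,.30],Rt(JX)); go(st,C+[0,0,.12],Rt(JX))
E
```

```text
9.1 [ 0.69868026 -0.15734296  0.35867043] [ 0.21  0.54 -0.12  1.13  0.06  1.47 -1.65]
shift [ 0.1837  0.0574 -0.1775] turn [ -0.31 -89.97  -0.31] rows>= 10.47
shift [ 0.2378  0.107  -0.3618] turn [ -0.31 -89.97  -0.31] rows>= 10.47
```

Request:
arm_command --plan '[[[0.024,0.006,-0.036],[0,-8.5,0]],[[0.048,0.012,-0.072],[0,-17,0]],[[0.072,0.018,-0.108],[0,-25.5,0]],[[0.096,0.024,-0.144],[0,-34,0]],[[0.12,0.03,-0.18],[0,-42.5,0]]]'

```text
clock: 9.6
position: [0.6108, 0.0427, 0.3232]
ee_rot: [-0.554, 1.898, -1.9]
force: [0.3, 0.6, 0.8]
width: 1.0
```

```bash
python3 - <<'E'
from h import *
from cell import *
st=observe(); print(st['clock'],st['position'],st['joints'].round(2))
C=np.array([.530,.241,.13])
go(st,C+[0,0,.12],Rt(JX))
p=get_image("top"); cv2.imwrite(f"pics/top2.png",p["color"][:,:,::-1])
for t in ("mat_top","tin_center","cup_top_center"):print(t,place_of(p,t))
E
```

```text
9.6 [0.6107712  0.0426959  0.32324229] [ 0.08  0.39 -0.35  1.47  0.14  1.3  -1.28]
shift [-0.0386  0.0731 -0.2107] turn [-5.000e-02 -4.712e+01 -1.000e-02] rows>= 5.49
mat_top [{'point': [399.4, 194.6], 'confidence': 0.74}]
tin_center []
cup_top_center [{'point': [146.2, 193.7], 'confidence': 0.97}, {'point': [219.5, 299.9], 'confidence': 0.87}, {'point': [306.4, 194.7], 'confidence': 0.65}, {'point': [215.1, 199.4], 'confidence': 0.61}]
```

View pics/top2.png

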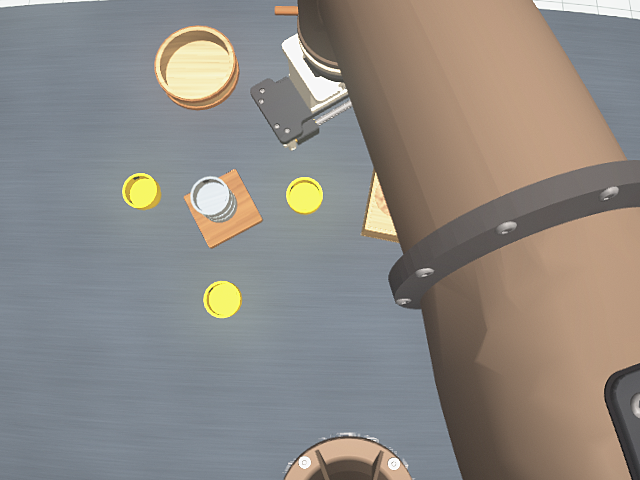

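Request:
arm_command --plan '[[[-0.007,0.01,-0.04],[0,-8.5,0]],[[-0.014,0.02,-0.08],[0,-17,0]],[[-0.021,0.03,-0.12],[0,-25.5,0]],[[-0.03,0.045,-0.16],[0,-34,0]],[[-0.038,0.06,-0.2],[0,-42.5,0]]]'

```text
clock: 10.3
position: [0.5379, 0.2307, 0.263]
ee_rot: [-1.071, 1.4, -1.402]
force: [0.9, 0.4, 0.6]
width: 1.001
```

```bash
python3 - <<'E'
from h import *
from cell import *
st=observe(); print(st['clock'],st['position'],st['joints'].round(2))
go(st,[.5305,.241,.20],Rt(JX))
p=get_image("top"); cv2.imwrite(f"pics/top3.png",p["color"][:,:,::-1])
for t in ("mat_top","tin_center","flap_knob","flap_hinge"):print(t,place_of(p,t))
E
```

```text
10.3 [0.53794472 0.23073611 0.26297606] [-0.1   0.42 -0.56  1.62  0.24  1.17 -0.98]
shift [-0.008  0.063 -0.01 ] turn [-0.09 -4.85 -0.  ] rows>= 1.28
mat_top [{'point': [396.9, 194.1], 'confidence': 0.61}]
tin_center [{'point': [446.0, 195.1], 'confidence': 0.6}]
flap_knob [{'point': [460.0, 91.2], 'confidence': 0.73}, {'point': [390.6, 195.5], 'confidence': 0.3}]
flap_hinge [{'point': [436.5, 153.6], 'confidence': 0.98}]
```

View pics/top3.png

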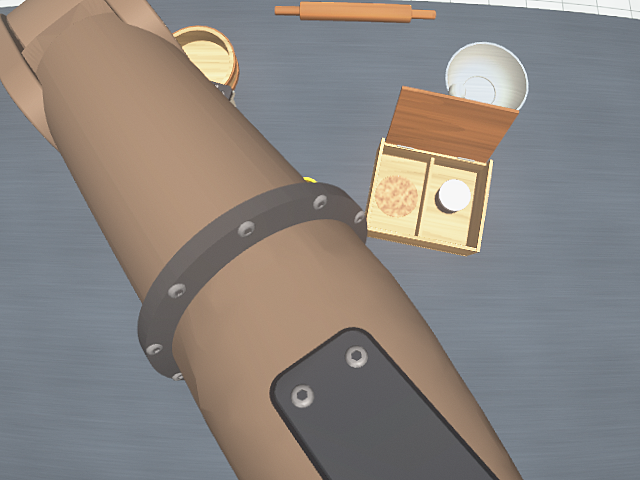

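The flap stands open. The mat is at top (397,196) in the +y bay and the tin at (454,195) in the other bay. Next I'll measure the mat and the flap angle.

```bash
python3 - <<'E'
from h import *
for u in [(396.5,196),(396.9,194.1)]: print("mat",loc(atz(Tp,u,.009)).round(4),atz(Tp,u,.009).round(4))
print("mat from model",wor([0,.0485,.009]).round(4), proj(Tp,wor([0,.0485,.009])))
t=cv2.imread("pics/top3.png")
cv2.imwrite("pics/c10.png",cv2.resize(t[75:265,355:530],None,fx=3.1,fy=3.1,interpolation=2))
for a in (1.7,1.75,1.8,1.85):
    e=lambda y:wor([HX-.15*np.cos(a),y,.066+.15*np.sin(a)])
    print(a,((np.r_[proj(Tp,e(.092)),proj(Tp,e(-.092))]-[355,75])*3.1).round(0).tolist())
E
```

```text
mat [0.0009 0.0482 0.009 ] [ 0.5601 -0.0795  0.009 ]
mat [0.0046 0.0481 0.009 ] [ 0.5637 -0.0802  0.009 ]
mat from model [ 0.5592 -0.079   0.009 ] [[396.2461374  196.45600828]]
1.7 [[139.0, 78.0], [508.0, 157.0]]
1.75 [[141.0, 65.0], [509.0, 143.0]]
1.8 [[143.0, 52.0], [509.0, 131.0]]
1.85 [[145.0, 40.0], [510.0, 118.0]]
```

View pics/c10.png

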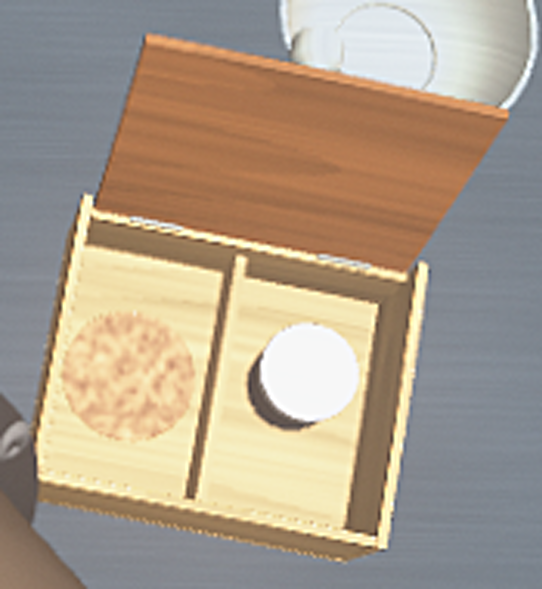

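Request:
arm_command --plan '[[[-0.004,0.02,-0.005],[0,-4.8,0]],[[-0.008,0.04,-0.01],[0,-4.8,0]],[[-0.008,0.06,-0.01],[0,-4.8,0]],[[-0.008,0.06,-0.01],[0,-4.8,0]]]'

```text
clock: 10.95
position: [0.5299, 0.2383, 0.201]
ee_rot: [-1.119, 1.346, -1.347]
force: [-0.7, -0.4, 0.4]
width: 1.003
```

```bash
python3 - <<'E'
from h import *
from cell import *
st=observe(); print(st['clock'],st['position'],st['joints'].round(2))
go(st,[.5305,.241,.134],Rt(JX))
p=get_image("scene"); cv2.imwrite(f"pics/scene6.png",p["color"][:,:,::-1])
cv2.imwrite("pics/c11.png",cv2.resize(cv2.imread("pics/scene6.png")[120:330,330:480],None,fx=2.8,fy=2.8,interpolation=2))
E
```

```text
10.95 [0.52986    0.23828372 0.2010487 ] [-0.12  0.47 -0.56  1.71  0.28  1.05 -0.96]
shift [-0.003   0.067   0.0003] turn [ 0.12 -0.41  0.19] rows>= 1.34
```

View pics/c11.png

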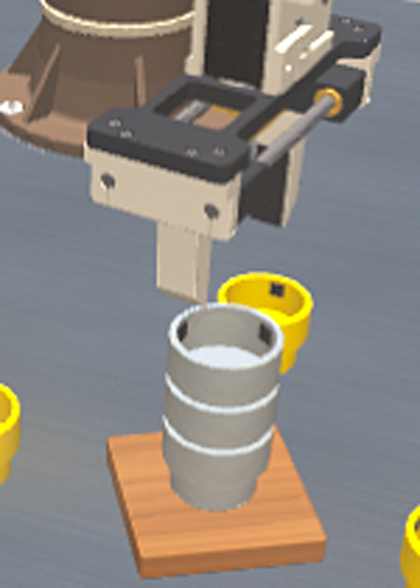

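Request:
arm_command --plan '[[[-0.002,0.02,0],[0,-0.4,0]],[[-0.002,0.04,0],[0,-0.4,0]],[[-0.002,0.056,0],[0,-0.4,0]],[[-0.002,0.066,0],[0,-0.4,0]],[[-0.002,0.066,0],[0,-0.4,0]]]'

```text
clock: 11.5
position: [0.5304, 0.2424, 0.1369]
ee_rot: [-1.121, 1.338, -1.339]
force: [0.4, -0.2, 0.3]
width: 1.0
```

Request:
arm_command --plan '[[[0,0,0],[0,0,0]],[[0,0,0],[0,0,0]],[[0,0,0],[0,0,0]]]' --fingers 0.2 --squeeze 10

```text
clock: 11.8
position: [0.5304, 0.2436, 0.138]
ee_rot: [-1.119, 1.337, -1.338]
force: [0.7, 0.4, -0.4]
width: 0.79
```

Request:
arm_command --plan '[[[0,0.003,0],[0,0,0]],[[0,0.003,0],[0,0,0]],[[0,0.003,0],[0,0,0]],[[0,0.003,0],[0,0,0]]]'

```text
clock: 12.2
position: [0.5301, 0.2436, 0.1345]
ee_rot: [-1.12, 1.337, -1.337]
force: [-1.3, 0.0, 4.9]
width: 0.699
```

```bash
python3 - <<'E'
from h import *
from cell import *
st=observe(); print(st['clock'],st['position'],st['width'],st['force'],st['ft_torque'])
go(st,[.5305,.241,.134],Rt(JX))
p=get_image("scene"); cv2.imwrite(f"pics/scene7.png",p["color"][:,:,::-1])
cv2.imwrite("pics/c12.png",cv2.resize(cv2.imread("pics/scene7.png")[170:330,330:480],None,fx=3.5,fy=3.5,interpolation=2))
E
```

```text
12.2 [0.53007548 0.24362755 0.13445055] 0.6986316521785728 [-1.27669028  0.01083172  4.89735312] [0.05894654 0.0696949  0.01795569]
shift [0.0025 0.0004 0.0009] turn [-0.03  0.26 -0.03] rows>= 0.05
```

View pics/c12.png

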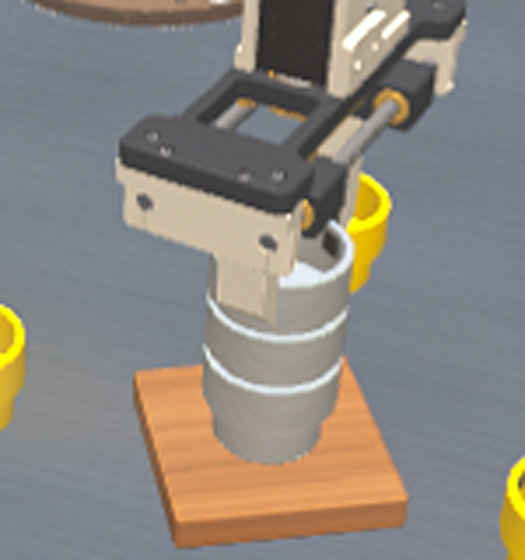

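Request:
arm_command --plan '[[[0,0,0],[0,0,0]],[[0,0,0],[0,0,0]],[[0,0,0],[0,0,0]]]' --fingers 1 --squeeze 40

```text
clock: 12.55
position: [0.5301, 0.2437, 0.1344]
ee_rot: [-1.12, 1.337, -1.337]
force: [-1.0, 0.3, 5.6]
width: 0.693
```

Request:
arm_command --plan '[[[0,-0.002,0],[0,0,0]],[[0,-0.004,0],[0,0,0]],[[0,-0.006,0],[0,0,0]],[[0,-0.008,0],[0,0,0]],[[0,-0.01,0],[0,0,0]]]'

```text
clock: 13.05
position: [0.5296, 0.243, 0.1439]
ee_rot: [-1.122, 1.338, -1.337]
force: [-0.4, 0.7, -6.8]
width: 0.695
```

```bash
python3 - <<'E'
from h import *
from cell import *
st=observe(); print(st['clock'],st['position'],st['width'],st['force'],st['ft_torque'])
p=get_image("scene"); cv2.imwrite(f"pics/scene8.png",p["color"][:,:,::-1])
cv2.imwrite("pics/c13.png",cv2.resize(cv2.imread("pics/scene8.png")[170:330,330:480],None,fx=3.5,fy=3.5,interpolation=2))
E
```

```text
13.05 [0.52955788 0.24300647 0.14389809] 0.6948937996562107 [-0.43505432  0.74970547 -6.80753174] [ 0.09588332 -0.07746342 -0.0490576 ]
```

View pics/c13.png

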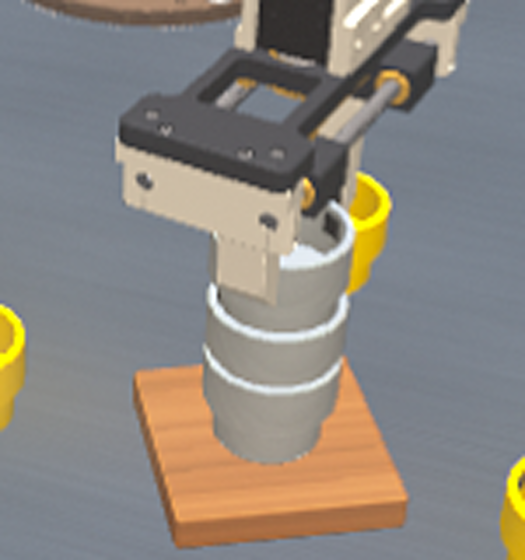

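Only the top cup is rising; the lower two haven't moved. I'll keep lifting.

Request:
arm_command --plan '[[[0,-0.003,0],[0,0,0]],[[0,-0.006,0],[0,0,0]],[[0,-0.01,0],[0,0,0]],[[0,-0.014,0],[0,0,0]],[[0,-0.02,0],[0,0,0]]]'

```text
clock: 13.6
position: [0.5301, 0.2434, 0.1648]
ee_rot: [-1.121, 1.337, -1.337]
force: [-0.1, 0.8, -2.2]
width: 0.693
```

Request:
arm_command --plan '[[[0,-0.015,0],[0,0,0]],[[0,-0.03,0],[0,0,0]],[[0,-0.05,0],[0,0,0]],[[0,-0.065,0],[0,0,0]],[[0,-0.065,0],[0,0,0]]]'

```text
clock: 14.1
position: [0.531, 0.2443, 0.2323]
ee_rot: [-1.116, 1.335, -1.337]
force: [-0.6, -0.1, -0.4]
width: 0.693
```

```bash
python3 - <<'E'
from h import *
from cell import *
st=observe(); print(st['clock'],st['position'],st['width'],st['force'],st['ft_torque'])
m=wor([-.007,.0485,0])
go(st,m+[0,0,.22],Rt(JX))
p=get_image("scene"); cv2.imwrite(f"pics/scene9.png",p["color"][:,:,::-1])
cv2.imwrite("pics/c14.png",cv2.resize(cv2.imread("pics/scene9.png")[90:330,330:480],None,fx=2.4,fy=2.4,interpolation=2))
E
```

```text
14.1 [0.53101194 0.24434285 0.23234683] 0.6927917362544482 [-0.56566151 -0.10436436 -0.44682921] [ 0.03641324 -0.06321766  0.00961482]
shift [0.3134 0.0117 0.0772] turn [-0.22  0.25 -0.17] rows>= 6.46
```

View pics/c14.png

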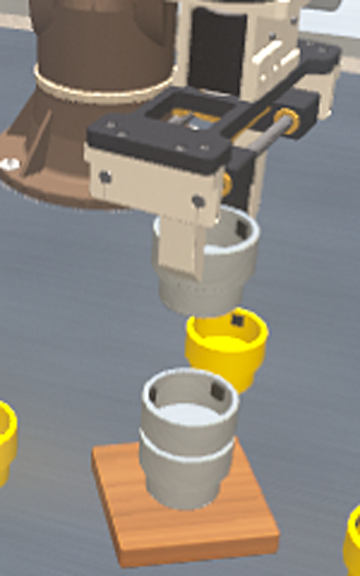

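Request:
arm_command --plan '[[[0.025,0,0.006],[0,0,0]],[[0.06,0,0.015],[0,0,0]],[[0.1,0,0.025],[0,0,0]],[[0.14,0,0.035],[0,0,0]],[[0.18,0,0.045],[0,0,0]]]'

```text
clock: 14.65
position: [0.5422, 0.0565, 0.2284]
ee_rot: [-1.122, 1.338, -1.337]
force: [0.4, 0.4, -1.6]
width: 0.69
```

Request:
arm_command --plan '[[[0.04,0,0.01],[0,0,0]],[[0.08,0,0.02],[0,0,0]],[[0.11,0,0.027],[0,0,0]],[[0.13,0,0.032],[0,0,0]],[[0.13,0,0.032],[0,0,0]]]'

```text
clock: 15.15
position: [0.551, -0.0798, 0.228]
ee_rot: [-1.121, 1.342, -1.342]
force: [0.3, 0.7, -1.7]
width: 0.693
```

```bash
python3 - <<'E'
from h import *
from cell import *
st=observe(); print(st['clock'],st['position'],st['width'],loc(st['position']))
m=wor([-.007,.0485,0])
go(st,m+[0,0,.0634],Rt(JX))
for n in ("scene","top"):
  p=get_image(n); cv2.imwrite(f"pics/{n}10.png",p["color"][:,:,::-1])
  print(place_of(p,"cup_top_center"))
E
```

```text
15.15 [ 0.55096221 -0.07977309  0.22801332] 0.6930439798034213 [-0.00794656  0.0462515   0.22801332]
shift [-0.0026  0.1646  0.0012] turn [ 0.09 -0.07  0.12] rows>= 3.29
[{'point': [222.8, 173.2], 'confidence': 0.69}, {'point': [492.5, 323.6], 'confidence': 0.67}, {'point': [421.5, 234.7], 'confidence': 0.59}]
[{'point': [223.7, 298.6], 'confidence': 0.95}, {'point': [305.4, 194.2], 'confidence': 0.6}]
```

View pics/scene10.png

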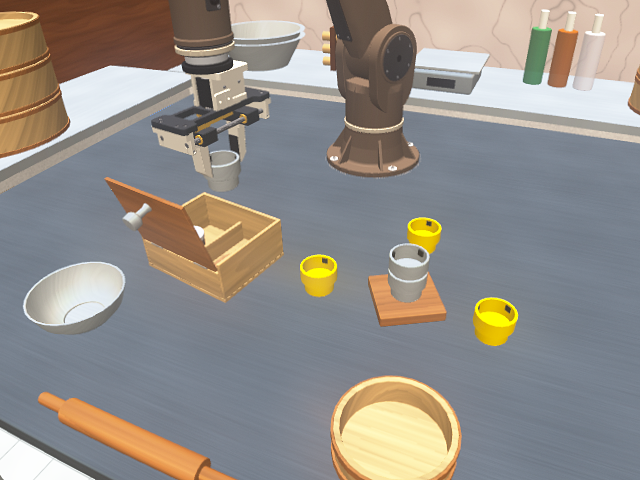

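View pics/top10.png

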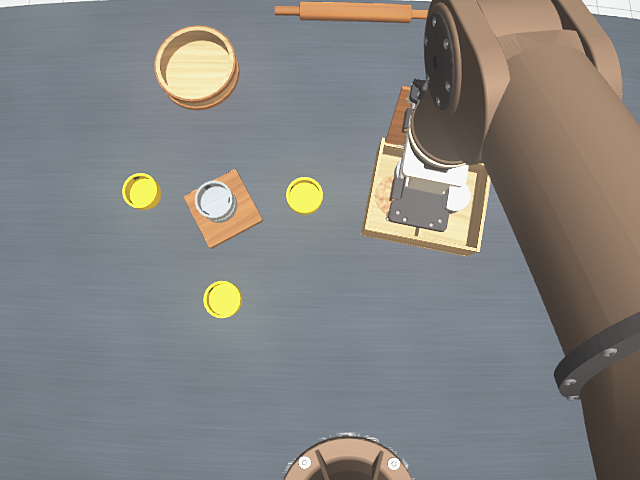

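```bash
cat > cupov.py <<'E'
from h import *
def ov(img,out,box,c,f,cup,col):
    x0,y0,x1,y1=box; im=cv2.resize(img[y0:y1,x0:x1],None,fx=f,fy=f,interpolation=2)
    th=np.linspace(0,2*np.pi,60)
    for z,r in ((.05,.032),(.02,.032),(0,.026)):
        P=np.c_[cup[0]+r*np.cos(th),cup[1]+r*np.sin(th),np.full(60,cup[2]+z)]
        cv2.polylines(im,[((proj(c,P)+.5-[x0,y0])*f).astype(int)],True,col,1)
    cv2.imwrite(out,im)
E
python3 - <<'E'
from cupov import *
im=cv2.imread("pics/scene10.png"); t=np.array([.5510,-.0798,.228])
off=np.array([-.18,-.98,0])*.0025
ov(im,"pics/c15.png",(180,130,260,200),S,8,t-[0,0,.0544],(0,0,255))
ov(im,"pics/c16.png",(180,130,260,200),S,8,t+off-[0,0,.0544],(0,255,0))
a=cv2.imread("pics/c15.png");b=cv2.imread("pics/c16.png"); cv2.imwrite("pics/c15.png",cv2.resize(cv2.hconcat([a[100:,200:560],b[100:,200:560]]),None,fx=1.1,fy=1.1))
E
```

```text
(no output)
```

View pics/c15.png

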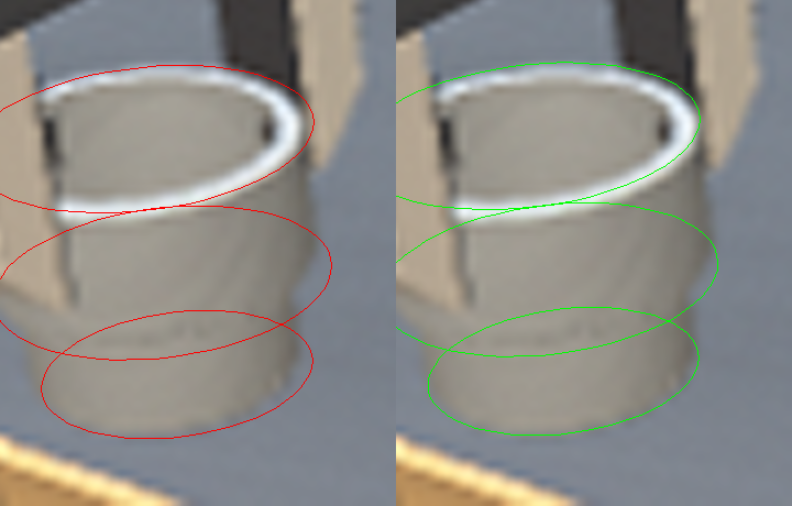

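Request:
arm_command --plan '[[[-0.005,0.03,-0.001],[0,0,0]],[[-0.005,0.06,-0.001],[0,0,0]],[[-0.005,0.09,-0.001],[0,0,0]],[[-0.005,0.11,-0.001],[0,0,0]],[[-0.005,0.12,-0.001],[0,0,0]]]'

```text
clock: 15.85
position: [0.5504, -0.0688, 0.1073]
ee_rot: [-1.124, 1.338, -1.334]
force: [0.3, 0.5, -0.8]
width: 0.693
```

Request:
arm_command --plan '[[[0,0.003,0],[0,0,0]],[[0,0.006,0],[0,0,0]],[[0,0.009,0],[0,0,0]],[[0,0.012,0],[0,0,0]],[[0,0.015,0],[0,0,0]]]'

```text
clock: 16.35
position: [0.5518, -0.0704, 0.0945]
ee_rot: [-1.12, 1.337, -1.338]
force: [-0.7, 0.5, -1.3]
width: 0.691
```

```bash
python3 - <<'E'
from h import *
from cell import *
st=observe(); print(st['clock'],st['position'],st['width'],loc(st['position']),st['force'],st['ft_torque'])
go(st,wor([-.008,.0515,.0634]),Rt(JX))
for n in ("scene","top"):
  p=get_image(n); cv2.imwrite(f"pics/{n}11.png",p["color"][:,:,::-1])
b=cv2.imread("pics/scene11.png")[150:300,110:290]; a=cv2.imread("pics/top11.png")[90:240,350:500]
cv2.imwrite("pics/c17.png",cv2.resize(cv2.hconcat([a,b]),None,fx=2.4,fy=2.4,interpolation=2))
E
```

```text
16.35 [ 0.55180037 -0.07035421  0.09445619] 0.6913161926340411 [-0.0088082   0.05566825  0.09445619] [-0.69762457  0.49734497 -1.3176638 ] [-0.03563189 -0.10628083 -0.02019207]
shift [0.0042 0.0311 0.0008] turn [-0.06  0.25  0.  ] rows>= 0.63
```

View pics/c17.png

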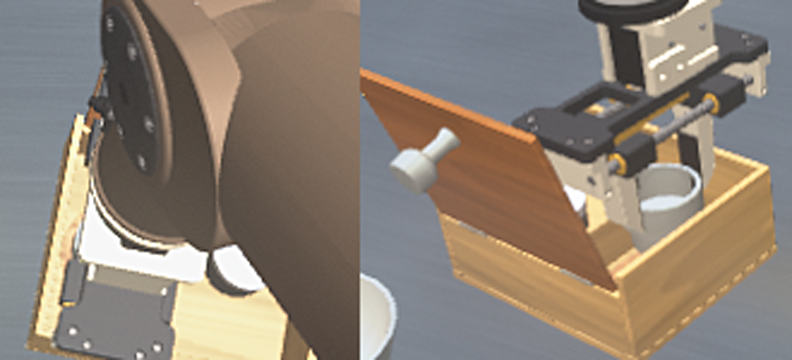

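```bash
python3 - <<'E'
from cupov import *
im=cv2.imread("pics/scene11.png"); t=np.array([.5518,-.0704,.0945])
off=np.array([-.18,-.98,0])*.003
ov(im,"pics/c18.png",(200,180,300,260),S,7,t+off-[0,0,.0544],(0,255,0))
E
```

```text
(no output)
```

View pics/c18.png

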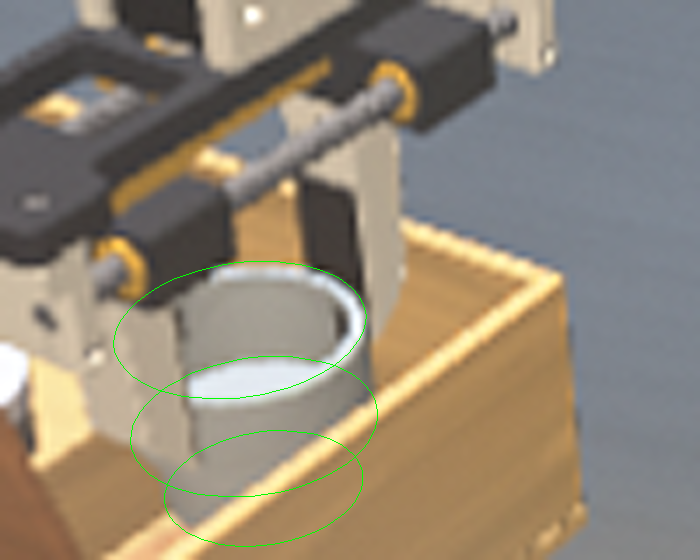

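Request:
arm_command --plan '[[[0.002,0.004,0],[0,0,0]],[[0.004,0.009,0],[0,0,0]],[[0.004,0.014,0],[0,0,0]],[[0.004,0.019,0],[0,0,0]],[[0.004,0.023,0],[0,0,0]]]'

```text
clock: 16.95
position: [0.5506, -0.0741, 0.0705]
ee_rot: [-1.121, 1.338, -1.337]
force: [-0.3, 0.3, -1.7]
width: 0.696
```

Request:
arm_command --plan '[[[0,0.001,0],[0,0,0]],[[0,0.002,0],[0,0,0]],[[0,0.003,0],[0,0,0]],[[0,0.004,0],[0,0,0]],[[0,0.005,0],[0,0,0]]]'

```text
clock: 17.45
position: [0.5509, -0.0742, 0.0662]
ee_rot: [-1.121, 1.337, -1.338]
force: [-0.6, 0.8, -1.7]
width: 0.693
```

```bash
python3 - <<'E'
from h import *
from cell import *
from cupov import ov
st=observe(); print(st['clock'],st['position'],st['width'],loc(st['position']),st['force'],st['ft_torque'])
go(st,wor([-.008,.0515,.0634]),Rt(JX))
p=get_image("scene"); im=p["color"][:,:,::-1].copy(); cv2.imwrite(f"pics/scene12.png",im)
ov(im,"pics/c19.png",(140,140,300,260),S,5,st['position']+np.array([-.18,-.98,0])*.003-[0,0,.0544],(0,255,0))
E
```

```text
17.45 [ 0.55088368 -0.07421152  0.06621297] 0.6928735843948843 [-0.00901951  0.05170915  0.06621297] [-0.62397253  0.7739558  -1.74111949] [-0.03503166 -0.06993139  0.02772173]
shift [0.0002 0.0028 0.001 ] turn [-0.02  0.26  0.  ] rows>= 0.06
```

View pics/c19.png

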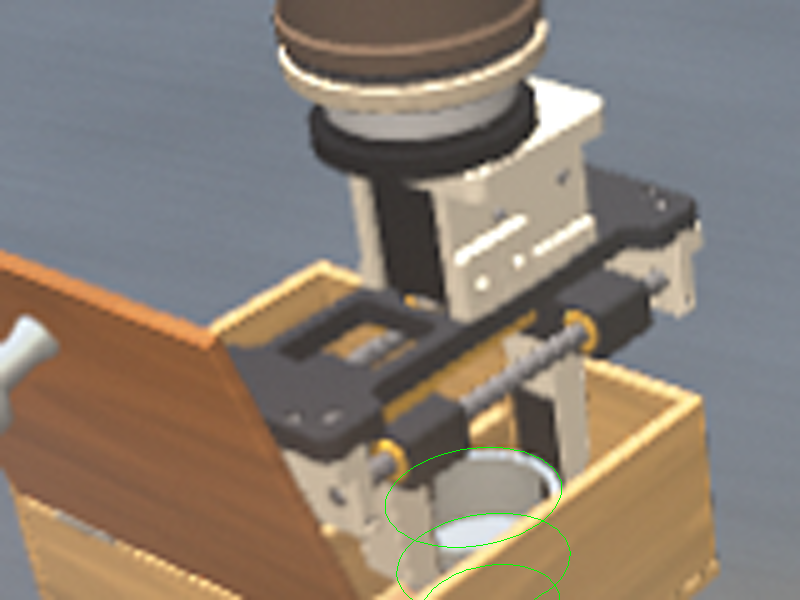

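Request:
arm_command --plan '[[[0,0.001,0],[0,0,0]],[[0,0.0015,0],[0,0,0]],[[0,0.002,0],[0,0,0]],[[0,0.0025,0],[0,0,0]]]'

```text
clock: 17.9
position: [0.5508, -0.0742, 0.0637]
ee_rot: [-1.121, 1.337, -1.337]
force: [-3.6, -0.2, 7.3]
width: 0.69
```

Request:
arm_command --plan '[[[0,0.0005,0],[0,0,0]],[[0,0.001,0],[0,0,0]],[[0,0.0015,0],[0,0,0]]]'

```text
clock: 18.2
position: [0.5508, -0.0742, 0.0636]
ee_rot: [-1.121, 1.337, -1.338]
force: [-8.4, 0.1, 23.9]
width: 0.695
```

Request:
arm_command --plan '[[[0,-0.0012,0],[0,0,0]],[[0,-0.0015,0],[0,0,0]],[[0,-0.0015,0],[0,0,0]]]' --squeeze 15

```text
clock: 18.5
position: [0.5508, -0.0742, 0.0636]
ee_rot: [-1.121, 1.337, -1.337]
force: [-0.6, -0.7, 1.7]
width: 0.693
```

Request:
arm_command --plan '[[[0,0,0],[0,0,0]],[[0,0,0],[0,0,0]],[[0,0,0],[0,0,0]],[[0,0,0],[0,0,0]]]' --fingers -0.6

```text
clock: 18.9
position: [0.5508, -0.0742, 0.0636]
ee_rot: [-1.121, 1.337, -1.337]
force: [-0.8, 0.1, -0.2]
width: 0.8
```

```bash
python3 - <<'E'
from h import *
from cell import *
st=observe(); print(st['clock'],st['position'],st['width'],loc(st['position']),st['force'],st['ft_torque'])
p=get_image("scene"); im=p["color"][:,:,::-1].copy(); cv2.imwrite(f"pics/scene13.png",im)
cv2.imwrite("pics/c20.png",cv2.resize(im[150:290,130:300],None,fx=4,fy=4,interpolation=2))
E
```

```text
18.9 [ 0.5508129  -0.07420536  0.06358802] 0.8004068921527787 [-0.00909024  0.05170254  0.06358802] [-0.75389014  0.13652169 -0.21365566] [-0.00555356 -0.07243062  0.02108119]
```

View pics/c20.png

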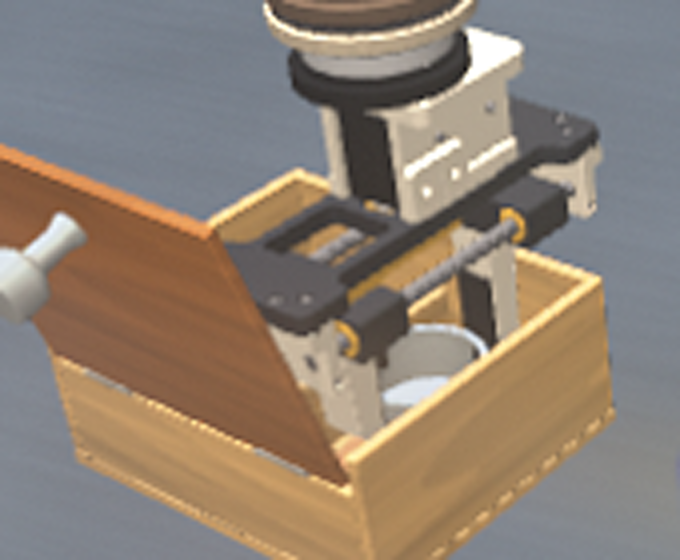

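Request:
arm_command --plan '[[[0,-0.005,0],[0,0,0]],[[0,-0.015,0],[0,0,0]],[[0,-0.035,0],[0,0,0]],[[0,-0.065,0],[0,0,0]],[[0,-0.1,0],[0,0,0]]]'

```text
clock: 19.45
position: [0.5502, -0.0741, 0.1648]
ee_rot: [-1.122, 1.338, -1.336]
force: [-0.2, -0.8, -0.1]
width: 0.799
```

Request:
arm_command --plan '[[[-0.03,-0.04,0],[0,0,0]],[[-0.07,-0.07,0],[0,0,0]],[[-0.11,-0.09,0],[0,0,0]],[[-0.15,-0.1,0],[0,0,0]],[[-0.2,-0.1,0],[0,0,0]]]'

```text
clock: 19.95
position: [0.5867, 0.1231, 0.2668]
ee_rot: [-1.116, 1.336, -1.341]
force: [-0.3, 0.2, -0.7]
width: 0.799
```

Request:
arm_command --plan '[[[-0.05,0,0],[0,0,0]],[[-0.1,0,0],[0,0,0]],[[-0.14,0,0],[0,0,0]],[[-0.14,0,0],[0,0,0]]]'

```text
clock: 20.35
position: [0.6082, 0.2684, 0.2643]
ee_rot: [-1.123, 1.334, -1.327]
force: [0.3, -0.2, -0.1]
width: 0.801
```

```bash
python3 - <<'E'
from h import *
from cell import *
st=observe(); print(st['clock'],st['position'],st['force'])
for n in ("scene","top"):
  p=get_image(n); cv2.imwrite(f"pics/{n}14.png",p["color"][:,:,::-1])
  print(n,[(t,[(d['point'],d['confidence']) for d in place_of(p,t)]) for t in ("cup_top_center","cup_low_center","mat_top","tin_center")])
a=cv2.imread("pics/top14.png")[75:265,355:515];b=cv2.imread("pics/scene14.png")[110:300,130:290]
cv2.imwrite("pics/c21.png",cv2.resize(cv2.hconcat([a,b]),None,fx=2.5,fy=2.5,interpolation=2))
cv2.imwrite("pics/c22.png",cv2.resize(cv2.imread("pics/top14.png")[140:260,360:500],None,fx=5,fy=5,interpolation=2))
E
```

```text
20.35 [0.6082049  0.26837247 0.26429822] [ 0.31437953 -0.16214541 -0.13979798]
scene [('cup_top_center', [([424.7, 235.4], 0.86), ([235.6, 251.6], 0.66), ([491.2, 324.2], 0.64), ([319.1, 276.8], 0.56)]), ('cup_low_center', [([408.9, 266.2], 0.81)]), ('mat_top', []), ('tin_center', [([189.3, 239.7], 0.43)])]
top [('cup_top_center', [([396.1, 197.6], 0.81)]), ('cup_low_center', []), ('mat_top', []), ('tin_center', [([448.8, 197.5], 0.59)])]
```

View pics/scene14.png

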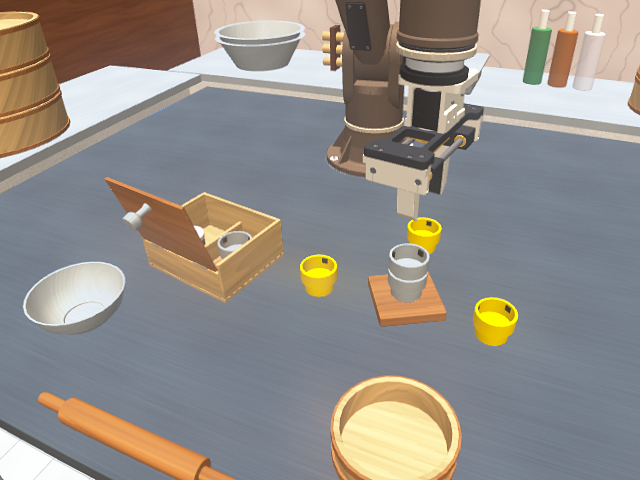

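View pics/c22.png

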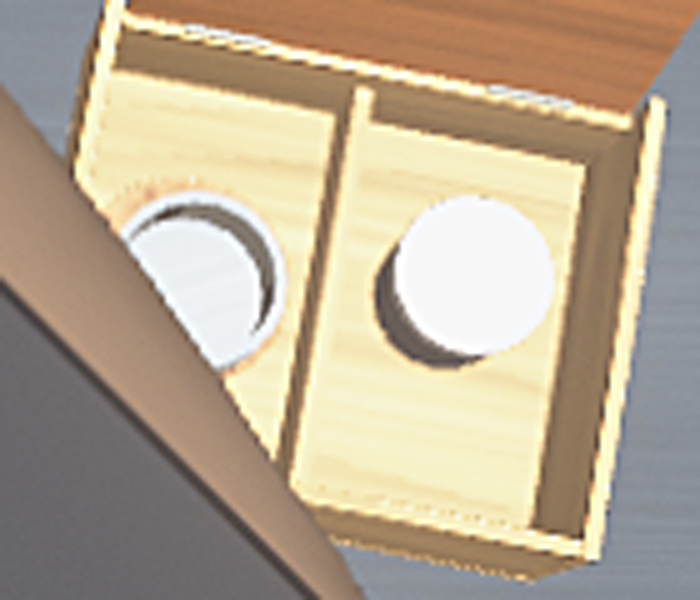

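Request:
arm_command --plan '[[[-0.04,-0.01,0],[0,0,0]],[[-0.08,-0.02,0],[0,0,0]],[[-0.12,-0.03,0],[0,0,0]],[[-0.12,-0.03,0],[0,0,0]]]'

```text
clock: 21.25
position: [0.6292, 0.3854, 0.2943]
ee_rot: [-1.122, 1.336, -1.329]
force: [-0.9, 0.3, 0.1]
width: 0.801
```

```bash
python3 - <<'E'
from h import *
from cell import *
from cupov import ov
st=observe(); print(st['clock'],st['position'])
for n in ("scene","top"):
  p=get_image(n); cv2.imwrite(f"pics/{n}15.png",p["color"][:,:,::-1])
c=wor([-.009,.0487,.009]); print(c)
ov(cv2.imread("pics/top15.png"),"pics/c23.png",(360,140,440,260),Tp,5,c,(0,0,255))
ov(cv2.imread("pics/scene15.png"),"pics/c24.png",(190,200,290,300),S,5,c,(0,0,255))
a=cv2.imread("pics/c23.png");b=cv2.imread("pics/c24.png")
a=a[:500]; cv2.imwrite("pics/c25.png",cv2.resize(cv2.hconcat([a,b]),None,fx=.85,fy=.85))
E
```

```text
21.25 [0.62920967 0.38540549 0.294324  ]
[ 0.55036415 -0.07717555  0.009     ]
```

View pics/c25.png

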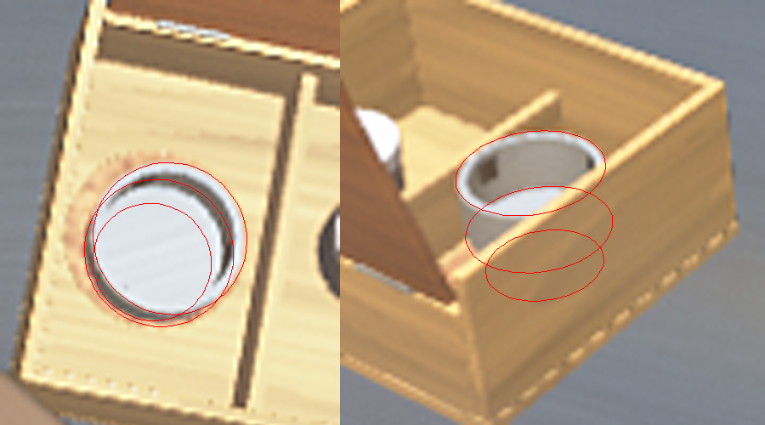

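```bash
python3 - <<'E'
from h import *
a=cv2.imread("pics/scene0.png",0).astype(np.float32);b=cv2.imread("pics/scene15.png",0).astype(np.float32)
s=np.s_[262:328,360:450]; print(cv2.phaseCorrelate(a[s],b[s]), np.abs(a[s]-b[s]).mean())
a=cv2.imread("pics/top3.png",0).astype(np.float32);b=cv2.imread("pics/top15.png",0).astype(np.float32)
s=np.s_[165:250,432:495]; print(cv2.phaseCorrelate(a[s],b[s]), np.abs(a[s]-b[s]).mean())
s=np.s_[85:150,400:520]; print(cv2.phaseCorrelate(a[s],b[s]), np.abs(a[s]-b[s]).mean())
E
```

```text
((0.0961818829558112, -0.16193586509928792), 0.9309415101637075) 1.700505
((-0.006795836397884614, -0.007523031729604668), 0.9843538315759764) 5.0039215
((0.053841898369697105, -0.001759555338452401), 1.0021336385497341) 6.0829487
```

The lower stack, the tin and the flap haven't moved. The cup is upright and at rest on the mat, and the arm is clear, so I'm handing in.

```bash
python3 -c "
from cell import *
st=observe(); print(st['clock'],st['force'],abs(st['dq']).max())
print(sign_off())"
```

```text
21.35 [-0.40778295 -0.31287797 -0.86491952] 0.03606853950063306
the job is handed in; nothing more can be done
None
```

I opened the flap, moved the top steel cup onto the cork mat and handed the job in at about 21.4 s of the 61 s allowed. `sign_off` reports no verdict.

- **Flap:** I swung it by the knob to about 1.85 rad, its stop, to make room for the gripper body. In the later pictures it had not moved.
- **Cup pull:** The top cup came straight up, with a peak pull of about 7 N. Picture comparison shows the cup beneath shifted by less than 0.2 px, so it is still seated.
- **Placement:** The cup stands upright on the mat, and a cup outline drawn at the measured spot matches both camera views. The wrist force peaked at about 24 N when it touched down.
- **Tin:** It did not move after the flap was opened; it could not be seen before that.
- **Off centre:** The cup sits about 9–10 mm from the mat centre towards the robot, inside the 15 mm limit. I set it there on purpose so the gripper body would clear the flap, and chose not to nudge it afterwards.
- **Position readings:** The measured tool position differed from the commanded one by up to 4 mm sideways after descents. I corrected this using the measured position and the camera overlays.

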